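# Clear the holding fixture and hold its spring jaw open at the mark

## Robot

A 6-joint arm with a two-finger parallel gripper is mounted at the origin on the work surface. World frame = base frame: x ahead of the robot, y to its left, z up, the work surface at z = 0. Lengths are in m, angles in rad, forces in N, time in s.
With the tool pointing down it reaches from about 0.275 to 0.825 m from the base axis. Payload 4.9 kg.
Tool frame: the origin (TCP) lies midway between the tips of the shut fingers; the grasp point (between the pads) lies 19 mm behind it (grip_point_offset is the distance from the TCP to the grasp point, in m); z points along the fingers, y is the line along which they close (so a half turn about z gives the same grasp; the last joint's range is limited). The gripper opens to 85 mm and grips with 20 to 120 N. Pads are 22 mm wide; open, the fingers measure 114 mm over their backs; the gripper's body (76 mm by 85 mm) begins 54 mm behind the grasp point. The pads swing forward as they close: fully open they stand 13 mm farther back than shut.
Start: joints at [1.108, 0.326, -0.193, 1.052, 0, 1.437], TCP at [0.178, 0.521, 0.231] pointing down, gripper open.
Joint ranges: [-2.65, 2.65], [-0.97, 1.79], [-1.3, 1.35], [-1.93, 2.1], [-1.47, 1.37], [-3.14, 3.14]. Speed limits (rad/s): [2.57, 2.57, 3.14, 3.14, 3.14, 3.14].

## Interface

Orientations are given as a rotation vector (axis times angle).
In Python, from cell import * gives the robot as it stands. Calls block until the motion is done:
- movep(position, orientation): joint-space move of the TCP to a pose.
- move_l(position, velocity=0.15, rot=None, until_force=None): straight line of the TCP; rot=None keeps the orientation; velocity is the mean speed in m/s. With until_force (N) it stops when the force on the tool has changed by that much, and returns True; else False.
- set_joints(angles): joint-space move.
- let_go() and grab(newtons=None): open the fingers fully, or close them until they stop; newtons is the grip in N (None keeps the last).
- sleep(seconds).
- ik(position, orientation): joint angles nearest the present ones, or None.
- get_state(): the state.
- grab_frame(name): name is "scene" or "top" or "wrist"; returns a dict with "img" (420x560x3 uint8, red, green, blue), "fx", "fy", "cx", "cy" (pixels), "cam_to_world" (4x4, takes a point from camera to world coordinates); the wrist camera has in their place "T_tool_cam" (4x4, takes a point from camera to tool coordinates, whose origin is the TCP and whose axes are the flange's). Camera axes: x right, y down, z forward; pixel columns grow to the right and rows downward; lengths in m; the calibration is good to about 2 mm. A picture is of the moment at which its call begins: read the wrist's pose just before it. There is no depth.
A pose or a line that the arm cannot do raises MotionError and nothing moves.
- sign_off(): hands the job in; it is judged then, once.
Trained networks look in the newest picture that a camera, given by its name, has taken for a name from the list of things; names that differ only in an ending like _2 or _b are one class to them, and where a whole thing is asked for, a point or a joint stands for the part that bears it (a point fixed in the world has none). Each returns a list of dicts, best first, with "score" (0 to 1); they miss things now and then, are a little off and sometimes report something else, mostly with a low value. They report only what shows in the picture. A call takes as long as a camera call. They do not tell look-alikes from the thing itself.
- spot_in(camera, name): "centre" ([column, row] in pixels, amid what is visible of it).
- silhouettes(camera, name): "mask" (420x560 bool, what is visible of it) and "centre" ([column, row] in pixels, amid what is visible of it).
- tip_of(camera, name): "centre" ([column, row] in pixels: a listed point, or the origin of a listed thing).
The state is a dict: "clock": time; "q": joint angles; "joint_velocities": joint speeds; "tau": joint torques, N m; "position": TCP position; "eef_rot": TCP orientation; "contact_force": force on the tool from outside, world axes, zero at the start; "wrist_torque": the same for the moment, N m; "finger_gap": opening from 0.0 (shut) to 1.0 (fully open); "grasp_force": force on a finger pad.
Only numpy, scipy, OpenCV 4.12 (cv2) and the standard library are available. Lean on these libraries where they do the work, as an engineer would, in place of code of your own. Each camera call takes 0.05 s, during which the arm holds its last target. There are 200 camera calls.

## Task

Get the holding fixture ready for the next blank: with the scraper block (never the gripper itself) sweep all four wood chips off the grey bed into the green tray, then stand the scraper upright on the bench, clear of the fixture. Then take the orange handle of the spring jaw, pull the jaw out until its yellow pointer lines up with the red mark, and keep it there: finish while still holding the handle, do not let go. Leave everything else on the bench where it is.

Things in the scene. Friction and masses are not known exactly. Their poses are not given: they have to be found in the camera images.
- fixture: wooden holding fixture fixed to the bench, 280 x 180 mm, its flat top 40 mm above the bench. Origin: at bench level under the middle of the grey bed. Axes: x from the orange handle towards the fixed stop, y towards the green tray, z up.
- bed (a point): middle of the grey bed's top face, 40 mm above the bench; axes as the fixture. The bed lies between the dark fixed stop (face at x = +60 mm, 45 mm higher than the bed) and the dark spring jaw (face at x = -60 mm at rest, 27 mm higher than the bed); it runs from y = -90 to +90 mm and both those ends are open and level.
- tray (a point): middle of the inner floor of the open green chip tray, 4 mm above the bench, fixed to the fixture along the bed's +y end; axes as the fixture. Outside 160 mm (x) by 100 mm (y), walls 4 mm thick, 28 mm high (12 mm lower than the bed), from 92 to 192 mm from the bed's middle in y.
- jaw (a joint): how far the spring jaw is pulled out, in m: 0 at rest (where a spring keeps it), growing as its handle is pulled along the fixture's -x; stops at 0.08. The spring pulls back with about 3 N at rest and 9 N at 60 mm; let go, the jaw returns to 0.
- jaw_handle (a point): grip point of the orange handle of the spring jaw: an upright plate 14 mm thick (along the fixture's x), 60 mm wide (along its y), its top 20 mm above this point; the jaw block next to it is 28 mm lower than this point. At rest this point lies 105 mm from the bed's middle along -x and 95 mm above the bench. Axes as the fixture.
- jaw_pointer (a point): the thin yellow pointer line (3 mm) that sticks out of the jaw on the side away from the tray and moves with the jaw; this point is its middle. Axes as the fixture.
- mark_line (a point): the red mark line (4 x 24 mm) on the white strip on the fixture's top, 25 to 60 mm from the pointer at rest, in the direction in which the jaw is pulled (fixture's -x). It does not move. Axes as the fixture.
- scraper_center (a point): scraper block, loose, standing upright on its steel edge on the bench: 70 mm tall; lower part (steel edge, wood) 96 mm long along its x, 26 mm thick along its y, 30 mm high; above it a blue grip 60 mm long (x) and 22 mm thick (y) up to the top. About 0.18 kg. This point is its centre, 35 mm above its lower edge. Front and back are alike.
- chip0_center (a point): wood chip, loose, 30 x 20 x 12 mm, light (10 g), lying on the grey bed; this point is its centre
- chip1_center (a point): wood chip, loose, 30 x 20 x 12 mm, light (10 g), lying on the grey bed; this point is its centre
- chip2_center (a point): wood chip, loose, 30 x 20 x 12 mm, light (10 g), lying on the grey bed; this point is its centre
- chip3_center (a point): wood chip, loose, 30 x 20 x 12 mm, light (10 g), lying on the grey bed; this point is its centre
- glue: bystander, loose: white glue bottle, 56 mm across, 160 mm tall
- dog: bystander, loose: upright steel bench dog (pin), 25 mm across, 70 mm tall
- mallet: bystander, loose: wooden mallet lying on the bench, 290 mm long, 60 mm high
- cup: bystander, loose: blue mug, 72 mm across, 90 mm tall
- earmuffs: bystander, loose: black and red ear defenders, about 170 x 150 mm, 85 mm high
- offcut: bystander, loose: block of brown wood, 170 x 55 x 35 mm
- driver: bystander, loose: red-handled screwdriver lying on the bench, about 200 mm long
Things that resemble listed ones, but are neither listed nor needed, are in the scene too. Of the things that look like the part that bears scraper_center, the smallest one is meant.

How it is judged:
On the way, in this order (a step that is already met when the one before it is completed fails the run):
1. the scraper is picked up (held, off the bench) (contact force between the fingers and scraper above 1 N and height (world z) of scraper_center above 0.06 m), for 0.1 s.
2. all four chips lie in the tray while the scraper is held (y of chip0_center in the frame of fixture between 0.092 and 0.192 m and x of chip0_center in the frame of fixture between -0.08 and 0.08 m and z of each of chip0_center, chip1_center, chip2_center, chip3_center in the frame of fixture below 0.036 m and y of chip1_center in the frame of fixture between 0.092 and 0.192 m and x of chip1_center in the frame of fixture between -0.08 and 0.08 m and y of chip2_center in the frame of fixture between 0.092 and 0.192 m and x of chip2_center in the frame of fixture between -0.08 and 0.08 m and y of chip3_center in the frame of fixture between 0.092 and 0.192 m and x of chip3_center in the frame of fixture between -0.08 and 0.08 m and contact force between the fingers and scraper above 1 N), for 0.2 s.
3. the scraper stands upright on the bench, released, clear of the fixture (height (world z) of scraper_center between 0.029 and 0.041 m and angle between scraper_center's own z axis and vertical below 0.15 rad and contact force between the fingers and scraper below 0.05 N and contact force between scraper and fixture below 0.05 N and linear speed of scraper below 0.02 m/s), for 0.2 s.
At the end, for the whole second after the job is handed in: The robot still holds the handle (fingers press on the jaw with over 1.5 N) and the jaw stands still with its yellow pointer within 5 mm of the red mark; all four chips lie in the tray; the scraper stands upright on the bench, within 0.15 rad, released, at rest and not touching the fixture (all of step 3 and x of jaw_pointer in the frame of mark_line between -0.005 and 0.005 m and contact force between the fingers and jaw above 1.5 N and velocity of joint jaw between -0.01 and 0.01 m/s and contact force between scraper and jaw below 0.05 N and y of chip0_center in the frame of fixture between 0.092 and 0.192 m and x of chip0_center in the frame of fixture between -0.08 and 0.08 m and z of each of chip0_center, chip1_center, chip2_center, chip3_center in the frame of fixture below 0.036 m and y of chip1_center in the frame of fixture between 0.092 and 0.192 m and x of chip1_center in the frame of fixture between -0.08 and 0.08 m and y of chip2_center in the frame of fixture between 0.092 and 0.192 m and x of chip2_center in the frame of fixture between -0.08 and 0.08 m and y of chip3_center in the frame of fixture between 0.092 and 0.192 m and x of chip3_center in the frame of fixture between -0.08 and 0.08 m); the arm keeps its last pose, push and grip.
It fails at once if the fingers push a chip (contact force between the fingers and chip0 above 0.5 N or contact force between the fingers and chip1 above 0.5 N or contact force between the fingers and chip2 above 0.5 N or contact force between the fingers and chip3 above 0.5 N).
It fails at once if a bystander is moved by more than 20 mm (distance of any of glue, dog, mallet, cup, earmuffs, offcut, driver from where it was at the start of the episode above 0.02 m).
It also fails if it takes over 67 s, if anything falls off the work surface, if the arm or the gripper's body presses on something with over 40 N, if the wrist force passes 120 N, or if a joint passes its speed limit or range.

## Working session

There is one attempt and no reset: what is moved stays moved. The work goes in short steps, each a Python script; the robot and the scene stay as the last script left them, time stands still between calls to the robot, and variables do not carry over. Pictures are saved under pics/ and viewed, at most 10 in all, crops included, and the job is handed in when it is done.

```bash
ls; mkdir -p pics; cat > h.py <<'E'
from cell import *
import numpy as np, cv2
from scipy.spatial.transform import Rotation as R
def pix2world(f,px,z,pose=None):
    T=np.array(f["cam_to_world"]) if "cam_to_world" in f else pose@np.array(f["T_tool_cam"])
    d=T[:3,:3]@np.array([(px[0]-f["cx"])/f["fx"],(px[1]-f["cy"])/f["fy"],1])
    o=T[:3,3]; return o+d*(z-o[2])/d[2]
def proj(f,p,pose=None):
    T=np.array(f["cam_to_world"]) if "cam_to_world" in f else pose@np.array(f["T_tool_cam"])
    c=T[:3,:3].T@(np.array(p)-T[:3,3]); return np.array([f["fx"]*c[0]/c[2]+f["cx"],f["fy"]*c[1]/c[2]+f["cy"]])
def pose():
    s=get_state(); T=np.eye(4); T[:3,:3]=R.from_rotvec(s["eef_rot"]).as_matrix(); T[:3,3]=s["position"]; return T
def save(f,n): cv2.imwrite("pics/"+n,cv2.cvtColor(f["img"],cv2.COLOR_RGB2BGR))
E
python3 - <<'E'
from h import *
Z=dict(jaw_handle=.095,jaw_pointer=.04,mark_line=.04,bed=.04,tray=.004,scraper_center=.035,chip0_center=.046,fixture=0)
for c in("scene","top"):
    f=grab_frame(c);save(f,c+"0.png")
    print(c,np.round(f["cam_to_world"],2).tolist(),f["fx"])
    for n,z in Z.items():
        for d in tip_of(c,n)[:6]: print(n,np.round(d["centre"]),round(d["score"],2),np.round(pix2world(f,d["centre"],z),3))
s=get_state();print(s)
E
```

```text
pics
scene [[-0.66, 0.62, -0.43, 1.12], [0.75, 0.54, -0.38, 0.54], [-0.0, -0.57, -0.82, 1.29], [0.0, 0.0, 0.0, 1.0]] 514.9588255381685
jaw_handle [295. 220.] 0.78 [0.495 0.051 0.095]
jaw_pointer [267. 223.] 0.7 [ 0.527 -0.028  0.04 ]
bed [269. 257.] 0.89 [0.607 0.051 0.04 ]
tray [309. 289.] 0.73 [0.595 0.189 0.004]
scraper_center [230. 186.] 0.98 [ 0.498 -0.205  0.035]
scraper_center [234. 143.] 0.95 [ 0.363 -0.32   0.035]
scraper_center [194. 166.] 0.58 [ 0.514 -0.345  0.035]
chip0_center [274. 245.] 0.55 [0.572 0.038 0.046]
fixture [282. 272.] 0.66 [0.603 0.095 0.   ]
fixture [271. 262.] 0.65 [0.6   0.052 0.   ]
fixture [192. 168.] 0.18 [ 0.508 -0.371  0.   ]
top [[0.05, -0.98, 0.2, 0.26], [-1.0, -0.05, 0.01, -0.03], [0.0, -0.2, -0.98, 1.33], [0.0, 0.0, 0.0, 1.0]] 456.06526960165525
jaw_handle [247. 214.] 0.89 [0.492 0.054 0.095]
jaw_handle [250. 185.] 0.73 [0.575 0.05  0.095]
jaw_handle [100. 241.] 0.18 [0.399 0.448 0.095]
jaw_pointer [273. 205.] 0.79 [ 0.533 -0.016  0.04 ]
mark_line [129. 163.] 0.54 [0.637 0.415 0.04 ]
bed [251. 181.] 0.79 [0.599 0.052 0.04 ]
bed [250. 174.] 0.63
[... 398 characters left out ...]
 -0.514  0.   ]
{'clock': 0.9, 'q': array([ 1.10783540e+00,  3.26169072e-01, -1.92585431e-01,  1.05200017e+00,
       -2.55867061e-05,  1.43658332e+00]), 'joint_velocities': array([-0.00064952,  0.00012112, -0.00089564, -0.00243283, -0.00010329,
       -0.0015216 ]), 'tau': array([-6.19631714e-05, -4.43314755e+01,  2.62760299e+01,  7.66574976e-04,
       -2.50627309e-04, -5.97722789e-06]), 'position': array([0.17758712, 0.52056839, 0.23130324]), 'eef_rot': array([5.14067764e-01, 3.09921088e+00, 5.07043715e-05]), 'contact_force': array([-0.37389643, -0.05675879,  0.16336296]), 'wrist_torque': array([-0.01596836,  0.01583693, -0.03131835]), 'grasp_force': 0.0, 'finger_gap': 1.0022803100371702}
```

View pics/scene0.png

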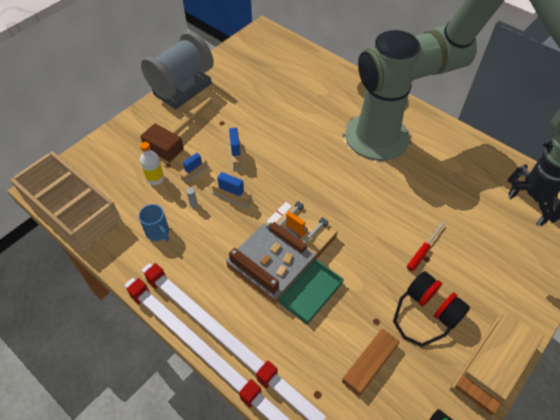

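View pics/top0.png

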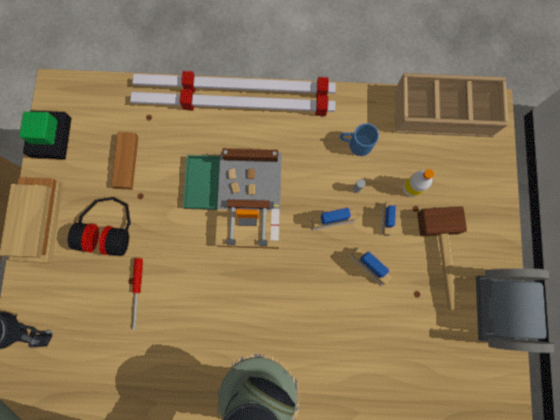

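The scene shows four chips on the bed, with the tray at top px (202,181) and the handle at (247,213). Three things could be the scraper, by top pixel: A (336,217), B (375,265), C (390,217). C looks smallest, so I'll check it in a close crop.

```bash
python3 - <<'E'
from h import *
f=grab_frame("top");im=f["img"]
a=cv2.resize(im[190:295,300:420],None,fx=4,fy=4,interpolation=cv2.INTER_CUBIC)
b=cv2.resize(im[140:255,180:290],None,fx=3.65,fy=3.65,interpolation=cv2.INTER_CUBIC)[:420]
b=b[:,:316+84]
c=np.zeros((420,880,3),np.uint8);c[:420,:480]=a;c[:b.shape[0],480:480+b.shape[1]]=b
c=cv2.resize(c,(800,382));cv2.imwrite("pics/crop1.png",c[:,:,::-1])
for d in silhouettes("top","scraper_center")[:5]:
    m=d["mask"].astype(np.uint8); p=np.argwhere(m)[:,::-1]
    w=np.array([pix2world(f,q,.03)[:2] for q in p],np.float32)
    print(np.round(d["centre"]),round(d["score"],2),len(p),cv2.minAreaRect(w))
for d in silhouettes("top","chip0_center")[:6]:
    print("chip",np.round(d["centre"]),round(d["score"],2),d["mask"].sum(),pix2world(f,d["centre"],.05))
for n in("mark_line","jaw_pointer","jaw_handle"):
  for d in spot_in("top",n): print(n,np.round(d["centre"]),round(d["score"],2))
E
```

```text
[372. 265.] 0.88 744 ((0.37637051939964294, -0.3031603693962097), (0.12831975519657135, 0.053406551480293274), 49.36856460571289)
[332. 218.] 0.63 576 ((0.5062650442123413, -0.18838921189308167), (0.043782927095890045, 0.12568368017673492), 18.05236053466797)
[386. 215.] 0.6 400 ((0.5106699466705322, -0.3495723009109497), (0.038844138383865356, 0.09795268625020981), 86.05602264404297)
[238. 193.] 0.39 7624 ((0.5537883639335632, 0.1063377857208252), (0.2993466854095459, 0.28416749835014343), 1.034196376800537)
jaw_pointer [246. 208.] 0.7
jaw_handle [247. 206.] 0.88
```

View pics/crop1.png

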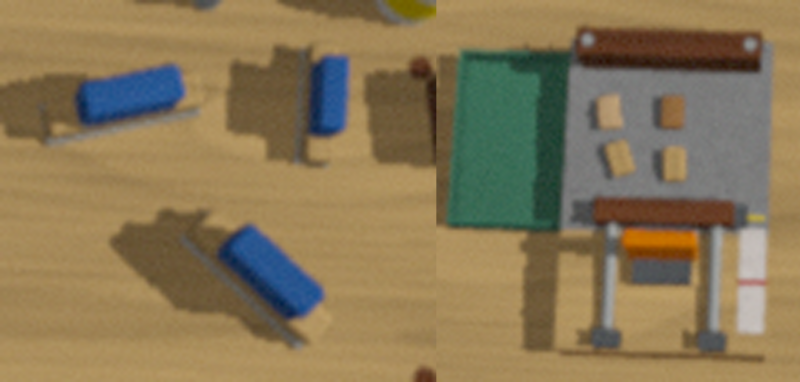

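C, at px (388,216), is clearly the smallest, about 98 mm long and along world x. The pointer is at crop (756,218) and the mark at (752,282), and the fixture axes are roughly the world axes. Next I'll look from the wrist over the fixture, then over the scraper.

```bash
python3 - <<'E'
from h import *
rot=[0,np.pi,0]
print(ik([.5,.05,.34],rot),ik([.5,-.35,.25],rot))
movep([.5,.05,.34],rot); print(get_state()["clock"])
T=pose();f=grab_frame("wrist");save(f,"wfix.png");np.savez("wfix",T=T,**{k:v for k,v in f.items()})
print(np.round(f["T_tool_cam"],3).tolist(),f["fx"],np.round(T[:3,3],4))
Z=dict(jaw_handle=.095,jaw_pointer=.04,mark_line=.04,bed=.04,tray=.004,chip0_center=.046)
for n,z in Z.items():
    for d in tip_of("wrist",n)[:5]: print(n,np.round(d["centre"]),round(d["score"],2),np.round(pix2world(f,d["centre"],z,T),4))
movep([.45,-.35,.25],rot); print(get_state()["clock"])
T=pose();f=grab_frame("wrist");save(f,"wscr.png");np.savez("wscr",T=T,**{k:v for k,v in f.items()})
for d in silhouettes("wrist","scraper_center"):
    p=np.argwhere(d["mask"])[:,::-1]; print(np.round(d["centre"]),round(d["score"],2),len(p),cv2.minAreaRect(p.astype(np.float32)))
for d in tip_of("wrist","scraper_center"): print(np.round(d["centre"]),round(d["score"],2),np.round(pix2world(f,d["centre"],.035,T),4))
c=np.hstack([cv2.imread("pics/wfix.png"),cv2.imread("pics/wscr.png")]);cv2.imwrite("pics/both.png",cv2.resize(c,(800,300),interpolation=cv2.INTER_AREA))
E
```

```text
[-0.04732965  0.18685725 -0.10134017  1.2825989   0.         -0.04732965] [-0.73161111  0.42910591  0.00917766  1.15086807  0.         -0.73161111]
3.2833
[[0.0, -0.964, -0.266, 0.068], [1.0, -0.0, 0.001, 0.001], [-0.001, -0.266, 0.964, -0.144], [0.0, 0.0, 0.0, 1.0]] 366.8314368535694 [0.4998 0.0507 0.3398]
jaw_handle [280. 169.] 0.83 [0.4946 0.0516 0.095 ]
jaw_pointer [217. 193.] 0.72 [ 0.5333 -0.0264  0.04  ]
mark_line [215. 144.] 0.52 [ 0.473  -0.0261  0.04  ]
bed [283. 246.] 0.84 [0.6042 0.0555 0.04  ]
tray [384. 232.] 0.55 [0.5961 0.1956 0.004 ]
chip0_center [279. 226.] 0.59 [0.5745 0.0499 0.046 ]
5.1583
[277. 230.] 0.87 2170 ((277.4434814453125, 231.6877899169922), (23.782575607299805, 93.32282257080078), 2.726310968399048)
[435. 232.] 0.79 7425 ((431.3357238769531, 234.21835327148438), (66.11117553710938, 131.6416778564453), 76.5689697265625)
[330.  90.] 0.67 5969 ((329.8299255371094, 91.20730590820312), (136.89939880371094, 48.98270797729492), 43.45184326171875)
[329.  98.] 0.84 [ 0.3737 -0.3028  0.035 ]
[436. 230.] 0.67 [ 0.5046 -0.187   0.035 ]
[277. 238.] 0.66 [ 0.5126 -0.3514  0.035 ]
```

View pics/both.png

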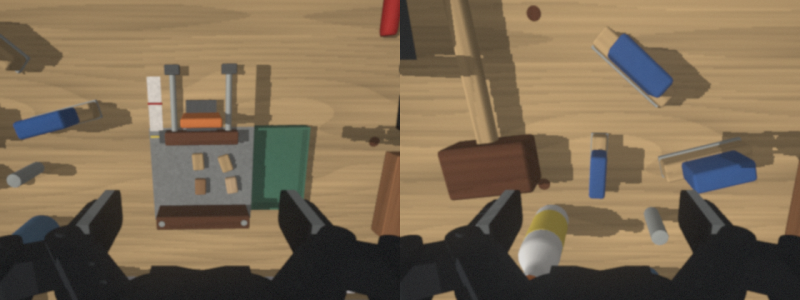

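The left half shows the fixture: mark at about (155,104), pointer at (153,138), handle at (200,121), and chips inside the bed. In the right half the smallest scraper is at (598,165), with the glue bottle at (545,235) and mallet head at (490,168) clear of it. I'll refine the scraper centre and fixture yaw, then grasp.

```bash
python3 - <<'E'
from h import *
def hsv(f): return cv2.cvtColor(f["img"],cv2.COLOR_RGB2HSV)
f=dict(np.load("wscr.npz"));T=f["T"]
h=hsv(f);m=((h[...,0]>100)&(h[...,0]<130)&(h[...,1]>120)&(h[...,2]>60)).astype(np.uint8)
n,l,st,c=cv2.connectedComponentsWithStats(m)
i=l[238,277] or l[250,277];p=np.argwhere(l==i)[:,::-1]
w=np.array([pix2world(f,q,.07,T)[:2] for q in p],np.float32)
print("blue",len(p),cv2.minAreaRect(w),w.min(0),w.max(0))
f=dict(np.load("wfix.npz"));T=f["T"];h=hsv(f)
def rect(mask,z,name):
    n,l,st,c=cv2.connectedComponentsWithStats(mask.astype(np.uint8))
    i=1+np.argmax(st[1:,4]);p=np.argwhere(l==i)[:,::-1]
    w=np.array([pix2world(f,q,z,T)[:2] for q in p],np.float32);print(name,len(p),cv2.minAreaRect(w),w.min(0),w.max(0));return p
H,S,V=[h[...,k] for k in range(3)]
rect((H>60)&(H<95)&(S>90),.028,"tray")
rect((H>5)&(H<16)&(S>190)&(V>150),.115,"handle")
print("mark");rect(((H<5)|(H>174))&(S>120)&(np.arange(560)[None]<240)&(np.arange(420)[:,None]<190)&(np.arange(560)[None]>190),.04,"mark")
rect((H>20)&(H<35)&(S>130)&(np.arange(560)[None]<240)&(np.arange(560)[None]>190)&(abs(np.arange(420)[:,None]-193)<15),.04,"pointer")
rect((S<40)&(V>170)&(np.arange(560)[None]<240)&(np.arange(560)[None]>190),.04,"strip")
rect((S<40)&(V>80)&(V<150)&(np.arange(560)[None]>200)&(np.arange(560)[None]<370)&(np.arange(420)[:,None]>180)&(np.arange(420)[:,None]<300),.04,"bed")
f=dict(np.load("wfix.npz"));cv2.imwrite("pics/cr2.png",cv2.resize(f["img"][80:330,180:450][:,:,::-1],None,fx=2.4,fy=2.4))
E
```

```text
blue 1043 ((0.5107110142707825, -0.3520645201206207), (0.018154114484786987, 0.05664433166384697), 87.19039916992188) [ 0.48257798 -0.36185893] [ 0.5391542 -0.3419295]
tray 1 ((0.5479841828346252, 0.17713670432567596), (0.0, 0.0), 0.0) [0.5479842 0.1771367] [0.5479842 0.1771367]Traceback (most recent call last):
  File "<stdin>", line 16, in <module>
  File "<stdin>", line 12, in rect
    return _wrapfunc(a, 'argmax', axis=axis, out=out, **kwds)
    return bound(*args, **kwds)
ValueError: attempt to get argmax of an empty sequence
```

```bash
python3 - <<'E'
from h import *
im=cv2.imread("pics/wfix.png");f=dict(np.load("wfix.npz"));print(f["img"].shape,f["T"][:3,3])
h=cv2.cvtColor(im,cv2.COLOR_BGR2HSV)
for q in[(394,235),(280,169),(217,144),(215,192),(217,120),(283,246)]: print(q,im[q[1],q[0],::-1],h[q[1],q[0]])
cv2.imwrite("pics/cr2.png",cv2.resize(im[80:330,180:450],None,fx=2.4,fy=2.4))
E
```

```text
(420, 560, 3) [0.49984029 0.05065588 0.33984751]
(394, 235) [ 71 105  87] [ 74  83 105]
(280, 169) [199 117  67] [ 11 169 199]
(217, 144) [166  96  90] [  2 117 166]
(215, 192) [185 167  95] [ 24 124 185]
(217, 120) [213 204 193] [ 17  24 213]
(283, 246) [121 123 120] [ 50   6 123]
```

View pics/cr2.png

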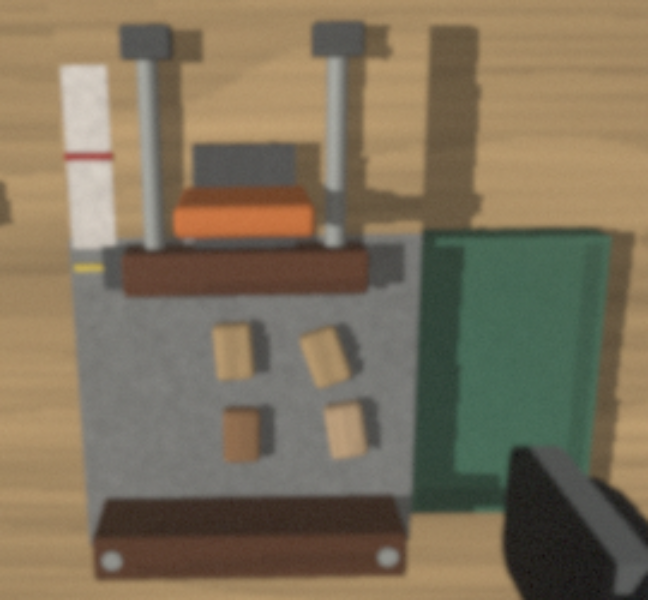

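The close view shows the mark at crop (88,156), the pointer at (89,268), the stop face's foot line at row 498 and the bed edges at columns 80 and 418. The fixture yaw is about +0.8°. I'll compute positions from these and pick up the scraper.

```bash
python3 - <<'E'
from h import *
f=dict(np.load("wfix.npz"));T=f["T"]
P=lambda x,y,z:np.round(pix2world(f,(180+x/2.4,80+y/2.4),z,T),4)
for n,x,y,z in[("mark",88,156,.04),("pointer",89,268,.04),("stopfoot",254,498,.04),("bedL",81,400,.04),("bedR",417,400,.04),("chiptopL",213,322,.046),("chipbotR",346,460,.046),("chipR",352,380,.046),("trayR",603,400,.028),("handletop",244,212,.115),("handle_hi",244,190,.115),("handle_lo",244,236,.115),("jawtopface",246,296,.067)]: print(n,P(x,y,z))
g=R.from_euler("z",-.05)*R.from_rotvec([0,np.pi,0]);rv=g.as_rotvec()
xy=[.5115,-.352]
movep(xy+[.13],rv); move_l(xy+[.036],.1,until_force=8)
print(get_state()["position"],get_state()["contact_force"])
grab(40);s=get_state();print(s["finger_gap"],s["grasp_force"],s["clock"])
move_l(xy+[.13],.12);s=get_state();print(s["finger_gap"],s["grasp_force"],s["clock"],s["position"])
T=pose();w=grab_frame("wrist");save(w,"held.png")
E
```

```text
mark [ 0.4747 -0.0244  0.04  ]
pointer [ 0.5319 -0.0265  0.04  ]
stopfoot [0.6627 0.0594 0.04  ]
bedL [ 0.6046 -0.034   0.04  ]
bedR [0.6045 0.1468 0.04  ]
chiptopL [0.5591 0.0375 0.046 ]
chipbotR [0.6368 0.1089 0.046 ]
chipR [0.5909 0.1106 0.046 ]
trayR [0.6091 0.2522 0.028 ]
handletop [0.4907 0.0531 0.115 ]
handle_hi [0.4814 0.053  0.115 ]
handle_lo [0.501  0.0531 0.115 ]
jawtopface [0.5397 0.0544 0.067 ]
[ 0.5120161  -0.35245305  0.03676794] [-0.02659984  0.50711815 -0.23756706]
0.2520224592288607 39.91741597652435 7.6
0.2546333627687487 39.542285799980164 8.5333 [ 0.5109697  -0.3515431   0.12910629]
```

View pics/held.png

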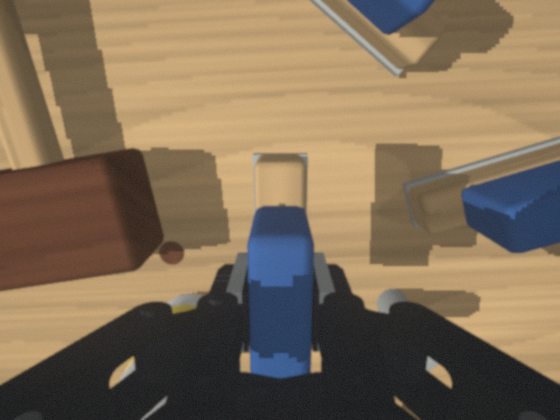

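The scraper is held square, with its near end at (280,155). The bed centre is about (0.601, 0.056). Now the sweep.

```bash
python3 - <<'E'
from h import *
g=R.from_euler("z",.014)*R.from_rotvec([0,np.pi,0]);rv=g.as_rotvec()
B=np.array([.601,.056]);a=.014
F=lambda x,y:list(B+np.array([x*np.cos(a)-y*np.sin(a),x*np.sin(a)+y*np.cos(a)]))
move_l([.5110,-.3515,.22],.3)
movep(F(0,-.06)+[.19],rv)
move_l(F(0,-.06)+[.10],.2)
print(move_l(F(0,-.06)+[.0775],.04,until_force=5),get_state()["position"],get_state()["clock"])
move_l(F(0,.118)+[.0785],.07)
s=get_state();print(s["position"],s["contact_force"],s["grasp_force"],s["clock"])
move_l(F(0,.10)+[.15],.2)
movep(F(-.09,-.06)+[.34],rv)
T=pose();w=grab_frame("wrist");save(w,"swept.png");np.savez("swept",T=T,**w)
for d in spot_in("wrist","chip0_center"): print(np.round(d["centre"]),round(d["score"],2),np.round(pix2world(w,d["centre"],.01,T),3))
print(get_state()["clock"])
E
```

```text
False [ 0.60183219 -0.00396229  0.07741675] 11.6917
[0.59935592 0.17373265 0.07849025] [ 0.23627917  0.07440846 -1.56264372] 39.47972774505615 14.3833
[406. 210.] 0.62 [0.572 0.166 0.01 ]
[418. 241.] 0.45 [0.616 0.187 0.01 ]
16.0333
```

View pics/swept.png

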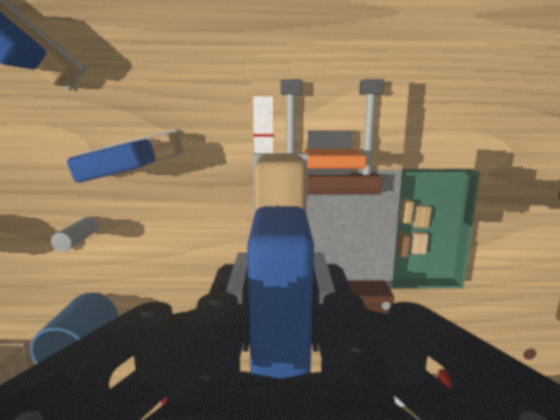

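All four chips lie in the tray, at px (408,210), (423,215), (405,245) and (419,243), and the bed is clear. I'll set the scraper back, then grip the handle.

```bash
python3 - <<'E'
from h import *
rv=(R.from_euler("z",-.05)*R.from_rotvec([0,np.pi,0])).as_rotvec()
xy=[.511,-.352]
movep(xy+[.25],rv); move_l(xy+[.06],.2)
print(move_l(xy+[.0365],.03,until_force=4),get_state()["position"])
let_go(); sleep(.2); print(get_state()["grasp_force"],get_state()["clock"])
move_l(xy+[.20],.15)
h=(R.from_euler("z",np.pi/2+.014)*R.from_rotvec([0,np.pi,0])).as_rotvec()
movep([.495,.0535,.26],h)
T=pose();w=grab_frame("wrist");save(w,"hand.png");np.savez("hand",T=T,**w)
for n,z in dict(jaw_handle=.095,jaw_pointer=.04,mark_line=.04).items():
    for d in tip_of("wrist",n)[:3]: print(n,np.round(d["centre"],1),round(d["score"],2),np.round(pix2world(w,d["centre"],z,T),4))
f=grab_frame("top")
for d in tip_of("top","scraper_center"): print(np.round(d["centre"]),round(d["score"],2),np.round(pix2world(f,d["centre"],.035),3))
t=cv2.resize(f["img"][150:290,290:470],(504,392))[:,:,::-1]
c=np.zeros((420,1064,3),np.uint8);c[:,:560]=w["img"][:,:,::-1];c[:392,560:]=t
cv2.imwrite("pics/hand2.png",cv2.resize(c,(800,316),interpolation=cv2.INTER_AREA));print(get_state()["clock"])
E
```

```text
True [ 0.51051751 -0.35175335  0.03619027]
0.0 20.0833
jaw_handle [282.1 189.1] 0.97 [0.4926 0.0538 0.095 ]
jaw_pointer [239.9  98.9] 0.66 [ 0.5335 -0.0212  0.04  ]
mark_line [302.1  96.4] 0.7 [ 0.4745 -0.0242  0.04  ]
mark_line [183.  172.5] 0.42 [0.5916 0.0501 0.04  ]
[373. 265.] 0.96 [ 0.373 -0.305  0.035]
[335. 217.] 0.92 [ 0.505 -0.194  0.035]
[388. 218.] 0.79 [ 0.51  -0.347  0.035]
[440. 258.] 0.29 [ 0.403 -0.494  0.035]
23.15
```

View pics/hand2.png

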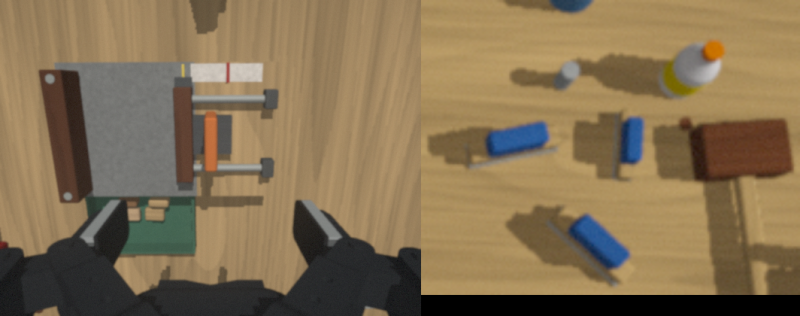

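The scraper stands upright where it was, at right-image px (628,140), and everything else is undisturbed. The handle (210,140) is centred between the open fingers. Gripping and pulling.

```bash
cat >> h.py <<'E'
def lines(w,T,x0):
    # pointer and mark world x at z=.04 by colour, near their expected pixels
    h=cv2.cvtColor(w["img"],cv2.COLOR_RGB2HSV).astype(int);H,S,V=h[...,0],h[...,1],h[...,2]; out=[]
    for p,m in(((x0,-.0235,.04),(H>20)&(H<34)&(S>110)&(V>90)),((.4745,-.0242,.04),((H<6)|(H>172))&(S>90))):
        u=proj(w,p,T).astype(int);M=np.zeros(m.shape,bool);M[max(0,u[1]-18):u[1]+18,u[0]-22:u[0]+22]=1
        q=np.argwhere(m&M)[:,::-1];c=np.median(q,0) if len(q) else [np.nan]*2
        out.append((u.tolist(),len(q),c,np.round(pix2world(w,c,.04,T),4)))
    return out
E
python3 - <<'E'
from h import *
w=dict(np.load("hand.npz"));
for o in lines(w,w["T"],.533): print(o)
print(move_l([.4945,.0535,.078],.12,until_force=8),get_state()["position"])
grab(60);sleep(.2);s=get_state();print(s["finger_gap"],s["grasp_force"],s["contact_force"],s["position"])
if s["grasp_force"]>20:
    p=np.array(s["position"])-.052*np.array([np.cos(.014),np.sin(.014),0])
    p[2]=.078
    move_l(list(p),.05);sleep(.3);s=get_state();print(s["grasp_force"],s["contact_force"],s["position"],s["clock"])
T=pose();w=grab_frame("wrist");save(w,"pull.png");np.savez("pull",T=T,**w)
for o in lines(w,T,.481): print(o)
for n in("jaw_pointer","mark_line"):
    for d in tip_of("wrist",n)[:3]: print(n,np.round(d["centre"],1),round(d["score"],2),np.round(pix2world(w,d["centre"],.04,T),4))
E
```

```text
([240, 96], 48, array([243. ,  93.5]), array([ 0.5305, -0.0261,  0.04  ]))
([302, 96], 80, array([303.,  97.]), array([ 0.4736, -0.0237,  0.04  ]))
False [0.49504867 0.05348733 0.0785769 ]
0.15766550132693227 59.12689805030823 [ 3.54125688 -0.09815594  0.77326658] [0.49524355 0.05351525 0.07820233]
58.46404552459717 [ 8.10199826  1.19039564 -5.25171658] [0.44443504 0.05265775 0.07823936] 27.1417
([203, 85], 174, array([205.,  80.]), array([ 0.48 , -0.026,  0.04 ]))
([216, 84], 235, array([217.,  80.]), array([ 0.4744, -0.026 ,  0.04  ]))
jaw_pointer [207.4  82.4] 0.91 [ 0.4789 -0.0249  0.04  ]
mark_line [215.5  80.2] 0.63 [ 0.4751 -0.0259  0.04  ]
```

View pics/pull.png

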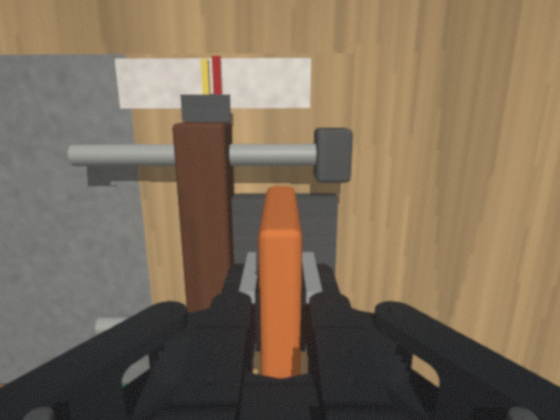

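The pointer at (205,80) is about 5.5 mm short of the mark at (217,80). Pulling the rest.

```bash
python3 - <<'E'
from h import *
s=get_state();p=np.array(s["position"])
move_l([.44443-.0055-.0008,p[1]-.0001,.078],.03);sleep(.4);s=get_state();print(s["position"],s["grasp_force"],s["contact_force"])
T=pose();w=grab_frame("wrist");save(w,"fin.png")
for o in lines(w,T,.4745): print(o)
for n in("jaw_pointer","mark_line"):
    for d in tip_of("wrist",n)[:2]: print(n,np.round(d["centre"],1),round(d["score"],2))
cv2.imwrite("pics/fin2.png",cv2.resize(w["img"][40:220,100:360][:,:,::-1],None,fx=3,fy=3))
E
```

```text
[0.43949253 0.05258066 0.07822111] 59.09566283226013 [ 9.00167235  0.19119022 -5.96875837]
([206, 85], 189, array([206.,  80.]), array([ 0.4746, -0.026 ,  0.04  ]))
([206, 84], 0, [nan, nan], array([nan, nan, nan]))
jaw_pointer [204.5  86.2] 0.88
mark_line [206.6  80.9] 0.39
```

View pics/fin2.png

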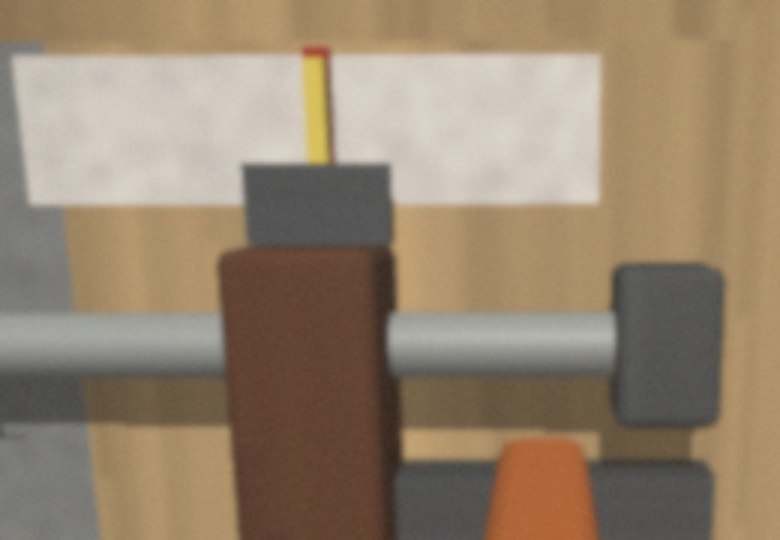

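The yellow pointer now covers the red mark, both at crop column 316 and within 1 mm. The grip reads 59 N and is steady.

```bash
python3 -c "
from cell import *
print(get_state()['clock']); print(sign_off())"
```

```text
28.1583
the job is handed in; nothing more can be done
None
```

The job is handed in at about 28 s of the 67 s limit: all four chips are in the tray, the scraper stands upright back where it was, and the gripper still holds the jaw with its pointer on the red mark (within about 1 mm); no pass/fail result came back.

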